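# Clamp a board and read it with a pin meter

### The arm

A 6-joint arm with a two-finger parallel gripper is mounted at the origin on the work surface. World frame = base frame: x ahead of the robot, y to its left, z up, the work surface at z = 0. Lengths are in m, angles in rad, forces in N, time in s.
With the tool pointing down it reaches from about 0.35 to 0.85 m from the base axis. Payload 8.1 kg.
Tool frame: the origin (TCP) lies at the very end of the fingers, on their centre line; the grasp point (between the pads) lies robot.hold_point_z behind it (robot.hold_point_z is the distance from the TCP to the grasp point, in m); z points along the fingers, y is the direction in which the jaws open and shut (so a half turn about z gives the same grasp; the last joint's range is limited). The gripper opens to 93 mm and grips with 3 to 60 N. Pads are 15 mm wide; open, the fingers measure 128 mm over their backs; the gripper's body (75 mm by 188 mm) begins 65 mm behind the grasp point.
Start: joints at [1.216, 0.13, 1.488, -0, 1.523, -0.085], TCP at [0.16, 0.578, 0.194] pointing down, gripper open.
Joint ranges: [-2.96, 2.96], [-0.89, 2.26], [0.02, 2.5], [-1.34, 4.48], [0, 2.73], [-2.66, 2.66]. Speed limits (rad/s): [2.39, 2.39, 2.79, 3.14, 3.14, 3.14].

### API

Orientations are given as a rotation vector (axis times angle).
In Python, from plant import robot, cams gives the robot as it stands. The module is installed in compiled form; this text tells all that it offers.
- The arm moves only by the tool step_arm, never from a script. Its argument "deltas" is a list of rows, each an object with "offset": the shift along the tool's x, y, z in cm, a list of three; "roll": the turn about the tool's z in rad. In form: [{"offset": [x, y, z], "roll": roll}, ...]. A call has 1 to 12 rows; each row shifts and turns the commanded pose from where the row before left it, along the tool's axes as they then stand; what a row does not reach is not made up. A row lasts 1/8 s, in which the tool goes at most 62.5 mm and 10.7 degrees, less where a joint would pass 70% of its speed; a pose out of reach is approached as far as the arm can. A call with a gripper value outside its range is refused whole. "fingers" is the finger opening in cm, from 0 to 9.3, set as the call begins (left out, the last holds). The fingers move at their own pace and stop on an object; "grip_force" is the grip in N (left out, the last holds). Time passes only in rows, so rows that do not move let the fingers close. It gives the time, the measured TCP pose, the force and the opening at its end, in the units of the state.
- robot.read_state(): the state, without advancing time (a new reading comes with each control period).
- cams.read_camera(name): name is "scene" or "top" or "wrist"; returns a dict with "pixels" (480x640x3 uint8, red, green, blue), "fx", "fy", "cx", "cy" (pixels), "extrinsics" (4x4, takes a point from world to camera coordinates). Camera axes: x right, y down, z forward; pixel columns grow to the right and rows downward; lengths in m; the calibration is good to about 2 mm. A picture is of the moment at which its call begins. There is no depth.
- robot.close_job(): hands the job in, once; it reports no verdict.
Trained networks look in a picture, given as the dict that the camera call returned (one of the last four; its "shot" number tells which), for a name from the list of things; names that differ only in an ending like _2 or _b are one class to them, and where a whole thing is asked for, a point or a joint stands for the part that bears it (a point fixed in the world has none). Each returns a list of dicts, best first, with "score" (0 to 1); they miss things now and then, are a little off and sometimes report something else, mostly with a low value. They report only what shows in the picture. A call takes as long as a camera call. They do not tell look-alikes from the thing itself.
- cams.boxes_of(picture, thing): "xy" ([column, row] in pixels, amid what is visible of it).
- cams.silhouettes(picture, thing): "mask" (480x640 bool, what is visible of it) and "xy" ([column, row] in pixels, amid what is visible of it).
- cams.pinpoint(picture, thing): "xy" ([column, row] in pixels: a listed point, or the origin of a listed thing).
The state is a dict: "t": time; "q": joint angles; "dq": joint speeds; "joint_torque": joint torques, N m; "tool_pos": TCP position; "orientation": TCP orientation; "force": force on the tool from outside, world axes, zero at the start; "wrist_torque": the same for the moment, N m; "opening": finger opening in m.
Only numpy, scipy, OpenCV 4.12 (cv2) and the standard library are available. Lean on these libraries where they do the work, as an engineer would, in place of code of your own. Each camera call takes 0.05 s, during which the arm holds its last target. There are 200 camera calls.

### The job

Check this pine board with the pin meter: first swing the steel hold-down bar over the board until it lies fully home in its fork, and only then lift the meter out of its holder. Set its pins on the board with the pencilled cross midway between them, the meter upright and its wide faces running along the length of the board, pressing lightly so that the sprung foot is pushed about half-way in. Finish while still holding the meter pressed there in the gripper, do not let go, and leave the other things on the bench where they are.

Things in the scene. Friction and masses are not known exactly. Their poses are not given: they have to be found in the camera images.
- jig: Fixed jig, origin under its centre, on the bench: plywood base 180 x 300 x 15 mm (x, y, z), x across the board, y along it; +x (hinge side) points away from the robot within 0.35 rad. Fences 27 mm high at x = +-53 mm. Steel hinge cheeks at x = 72 mm, 61 mm high. The steel fork, the bar's catch, at x = -59 to -73 mm: cheeks at y = +-15 to 22 mm, 62 mm high, open above.
- bar (a joint): Hinge of the hold-down bar, axis along jig +y: 0 = level over the board and home in the fork (solid stop); grows as the free end rises, up to 1.7 rad (starts at 0.8 to 1.4). Friction (0.25 N m) holds the bar wherever it is left: it must be pushed all the way, with about 3 N near its end.
- bar_hinge (a point): Point on the bar's hinge axis, jig (72, 0, 49.5) mm, amid the bar's thickness. Axes are the bar's own: the bar runs from it along -x, its upper side (outer side when raised) is +z.
- bar_end (a point): Place to push: on the upper side of the steel bar (22 mm wide in y, 10 mm thick), 165 mm from the hinge axis, between the fork (131 to 145 mm from the axis, when closed) and the black 26 mm ball on the bar's end (centre 194 mm from the axis; whole length 207 mm). Closed, it is 54.5 mm above the bench, only the jig's base edge and the bench below it. Axes as bar_hinge.
- board: Loose pine board 90 x 320 x 27 mm (x, y, z), 0.4 kg, lying in the jig between the fences, its length along jig y; origin at the centre of its underside, 15 mm above the bench. Its top is 42 mm above the bench.
- mark (a point): Centre of the pencilled cross (two 36 mm lines, 3 mm wide) on the top of the board, at board (10, 90, 27) mm. Axes as the board's. It lies 50 to 130 mm along jig +y from the middle of the bar.
- holder: Fixed grey plastic holder, at the robot's left or right: foot plate 100 x 75 x 6 mm and open-topped box 74 x 46 mm (x, y), 60 mm high, walls 5 mm. The meter stands in it on ledges 45 mm above the bench with 2 mm play on each side. Origin under its centre, on the bench.
- meter: Loose pin moisture meter, black, 0.16 to 0.3 kg, upright in the holder, x along holder x. Body 60 x 32 x 110 mm (x, y, z); grip its wide faces (+-y, 32 mm apart). Origin at the centre of the body's underside, 45 mm above the bench at the start: its top is at 155 mm, the upper 95 mm stand clear of the holder. Lift 55 mm to clear. Below the body is the sprung foot, 42 x 16 mm, with two pins.
- foot (a joint): How far the sprung foot is pushed up into the meter: 0 = out, 0.012 = fully in. Spring: 2.7 N to start moving, then 0.9 N per mm: about 8 N half-way, 13.5 N fully in.
- foot_tip (a point): Midway between the two round-ended pin tips (pins 6 mm thick, 24 mm apart along meter x), on the meter's axis, 35 mm below the body's underside when the foot is out. Axes as the meter's.
- jar: Bystander: jar with a steel lid, 68 mm diameter, 95 mm high, loose; origin at the centre of its underside. It stands in the place, left or right, where the holder is not.
- tape: Bystander: tape measure 70 x 32 x 62 mm, loose; origin at the centre of its underside.
- can: Bystander: can 74 mm diameter, 100 mm high, loose; origin at the centre of its underside.
- hammer: Bystander: hammer lying on the bench at the robot's right.
- wrench: Bystander: wrench lying on the bench beyond the jig.
- screwdriver: Bystander: screwdriver lying on the bench beyond the jig.
Mind the look-alikes: they are no part of the job. What is shaped like the holder but pink or purple is not meant.

How it is judged:
By the outcome, as a careful person would: the job done as asked, in the order asked, and still so for the second after the job is handed in, while the arm keeps its last pose, push and grip.
It also fails if it takes over 54 s, if anything falls off the work surface, if the arm or the gripper's body presses on something with over 40 N, if the wrist force passes 120 N, or if a joint passes its speed limit or range.

## Working session

There is one attempt and no reset: what is moved stays moved. The work goes in short steps, Python scripts to look and compute and a tool call to move; the robot and the scene stay as the last step left them, time stands still between calls to the robot, and variables do not carry over. Pictures are saved under pics/ and viewed, about 8 in all and at most 12, crops included, and the job is handed in when it is done.

Besides the shell and the picture viewer there is one more tool, called after "Call:" in YAML: its name, and indented under it one key for each argument. step_arm: Moves the arm, as the interface text tells. Its arguments: {"type":"object","properties":{"deltas":{"type":"array"},"fingers":{"type":"number"},"grip_force":{"type":"number"}},"required":["deltas"]}

```bash
mkdir -p pics
cat > h.py <<'E'
import numpy as np, cv2
from scipy.spatial.transform import Rotation as R
from plant import robot, cams
def ray(p,xy):
    E=np.array(p["extrinsics"]);Rm,t=E[:3,:3],E[:3,3]
    d=Rm.T@np.array([(xy[0]-p["cx"])/p["fx"],(xy[1]-p["cy"])/p["fy"],1.]);return -Rm.T@t,d
def at_z(p,xy,z):
    c,d=ray(p,xy);return c+d*(z-c[2])/d[2]
def tri(obs):
    A=np.zeros((3,3));b=np.zeros(3)
    for p,xy in obs:
        c,d=ray(p,xy);d=d/np.linalg.norm(d);M=np.eye(3)-np.outer(d,d);A+=M;b+=M@c
    return np.linalg.solve(A,b)
def proj(p,X):
    E=np.array(p["extrinsics"]);v=E[:3,:3]@np.asarray(X)+E[:3,3];return np.array([p["fx"]*v[0]/v[2]+p["cx"],p["fy"]*v[1]/v[2]+p["cy"]])
def save(p,n): cv2.imwrite("pics/"+n,cv2.cvtColor(p["pixels"],cv2.COLOR_RGB2BGR))
E
cat > a.py <<'E'
from h import *
s=cams.read_camera("scene");t=cams.read_camera("top")
save(s,"s0.png");save(t,"t0.png")
st=robot.read_state();print(st["t"],st["tool_pos"],st["orientation"],robot.hold_point_z,st["opening"])
for p,n in((s,"scene"),(t,"top")): print(n,(-np.array(p["extrinsics"])[:3,:3].T@np.array(p["extrinsics"])[:3,3]).round(3))
for n in "jig bar_hinge bar_end board mark holder meter foot_tip jar tape can".split():
    a=cams.pinpoint(s,n);b=cams.pinpoint(t,n)
    print(n,[(np.round(k["xy"]).tolist(),round(k["score"],2)) for k in a[:3]],[(np.round(k["xy"]).tolist(),round(k["score"],2)) for k in b[:3]], tri([(s,a[0]["xy"]),(t,b[0]["xy"])]).round(3) if a and b else "")
E
python3 a.py
```

```text
0.1 [0.1596958  0.57779525 0.19301185] [-4.22471798e-01 -3.11267856e+00  2.51328878e-03] 0.0188 0.09299712487982979
scene [ 1.792 -0.658  1.392]
top [0.476 0.014 1.392]
jig [([324.0, 258.0], 0.69), ([219.0, 287.0], 0.43)] [([316.0, 235.0], 0.86)] [ 0.539  0.009 -0.002]
bar_hinge [([340.0, 258.0], 0.69)] [([309.0, 202.0], 0.84), ([194.0, 272.0], 0.52), ([317.0, 243.0], 0.51)] [0.622 0.025 0.06 ]
bar_end [([315.0, 211.0], 0.65), ([390.0, 295.0], 0.36)] [([316.0, 244.0], 0.65)] [0.505 0.002 0.181]
board [([317.0, 260.0], 0.83)] [([320.0, 230.0], 0.69)] [ 0.548 -0.012  0.004]
mark [([340.0, 241.0], 0.89)] [([282.0, 147.0], 0.74), ([286.0, 233.0], 0.65), ([319.0, 232.0], 0.61)] [0.711 0.037 0.215]
holder [([340.0, 202.0], 0.92), ([252.0, 235.0], 0.88), ([388.0, 180.0], 0.77)] [([239.0, 324.0], 0.89), ([196.0, 273.0], 0.71), ([372.0, 307.0], 0.61)] [ 0.288  0.218 -0.02 ]
meter [([391.0, 198.0], 0.84)] [([192.0, 274.0], 0.76)] [0.431 0.34  0.052]
foot_tip [([392.0, 299.0], 0.26)] [([192.0, 199.0], 0.33)] [ 0.635  0.337 -0.263]
jar [([218.0, 282.0], 0.97)] [([441.0, 257.0], 0.62)] [ 0.476 -0.342  0.   ]
tape [([424.0, 247.0], 0.87)] [([192.0, 197.0], 0.86), ([313.0, 233.0], 0.75)] [ 0.642  0.353 -0.023]
can [([437.0, 203.0], 0.55)] [([129.0, 257.0], 0.78)] [ 0.474  0.53  -0.019]
```

View pics/s0.png

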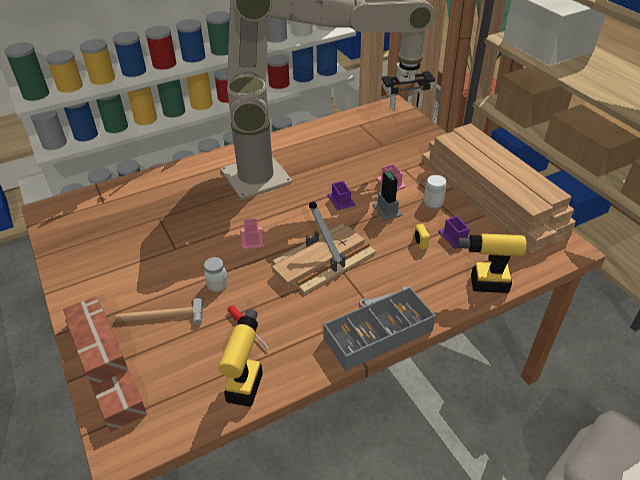

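View pics/t0.png

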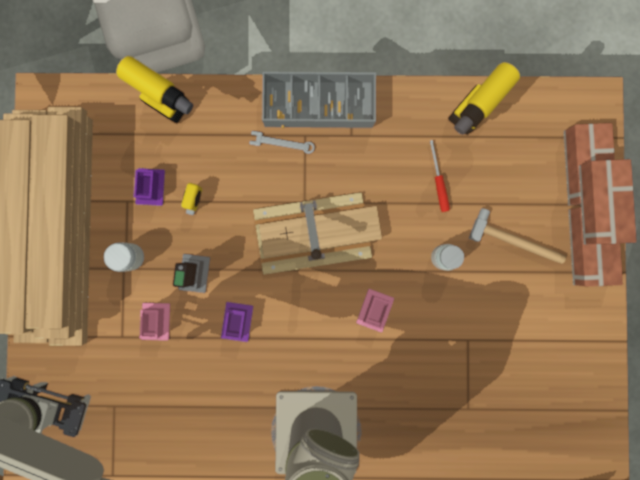

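The scene view shows the raised bar at about (325,235), the meter in the grey holder at (388,200), and pink/purple decoys. The top view shows the jig yawed about +0.13 rad, the cross at (287,233), the bar's ball at (316,254), and the grey holder at (196,273). The networks' "mark" pick at (282,147) and "holder" pick at (239,324) were wrong, so I'll redo those.

```bash
cat > b.py <<'E'
from h import *
s=cams.read_camera("scene");t=cams.read_camera("top");w=cams.read_camera("wrist")
T=lambda a,b:tri([(s,a),(t,b)]).round(4)
h=[k for k in cams.pinpoint(s,"holder")]
print([(np.round(k["xy"],1),round(k["score"],2)) for k in h])
print("holder@z0",at_z(t,[196,273],0)); print("meter top",at_z(t,[185,273],.155))
m=[k for k in cams.pinpoint(t,"mark")]; print([(np.round(k["xy"],1),round(k["score"],2), at_z(t,k["xy"],.042).round(3)) for k in m])
print("mark scene",[at_z(s,k["xy"],.042).round(3) for k in cams.pinpoint(s,"mark")])
print("ball",T([313,205],[316,254]))
# fence tops
for a in ([254,212],[363,198],[263,267],[371,253]): print("fence",at_z(t,a,.027).round(4))
a=cams.pinpoint(s,"bar_hinge")[0]["xy"];b=cams.pinpoint(t,"bar_hinge")[0]["xy"];print("hinge",at_z(s,a,.0495),at_z(t,b,.0495))
E=np.array(w["extrinsics"]);st=robot.read_state();Rt=R.from_rotvec(st["orientation"]).as_matrix()
print("wrist cam in tool",(Rt.T@(-E[:3,:3].T@E[:3,3]-st["tool_pos"])).round(3),(E[:3,:3]@Rt).round(2).tolist(),w["fx"])
c=cv2.resize(t["pixels"][160:320,130:410],None,fx=2.8,fy=2.8,interpolation=cv2.INTER_CUBIC);cv2.imwrite("pics/t1.png",c[:,:,::-1])
E
python3 b.py
```

```text
[(array([339.8, 199.6]), 0.88), (array([455.6, 236.2]), 0.86), (array([253.2, 237.6]), 0.77), (array([390.6, 179. ]), 0.75), (array([388.2, 210.3]), 0.59), (array([389.4, 297.5]), 0.22)]
holder@z0 [0.42814281 0.33313721 0.        ]
meter top [0.43329378 0.32454746 0.155     ]
[(array([285.6, 233.1]), 0.83, array([0.538, 0.085, 0.042])), (array([196.6, 275.7]), 0.22, array([0.422, 0.322, 0.042]))]
mark scene [array([0.541, 0.084, 0.042]), array([0.416, 0.353, 0.042])]
ball [0.4825 0.0054 0.1892]
fence [0.5954 0.172  0.027 ]
fence [ 0.6356 -0.1239  0.027 ]
fence [0.4465 0.146  0.027 ]
fence [ 0.4863 -0.1459  0.027 ]
hinge [0.6114712  0.03740691 0.0495    ] [0.61613943 0.02501626 0.0495    ]
wrist cam in tool [ 0.075  0.001 -0.191] [[-0.0, 1.0, -0.0], [-0.96, -0.0, -0.27], [-0.27, 0.0, 0.96]] 374.7400455995616
```

View pics/t1.png

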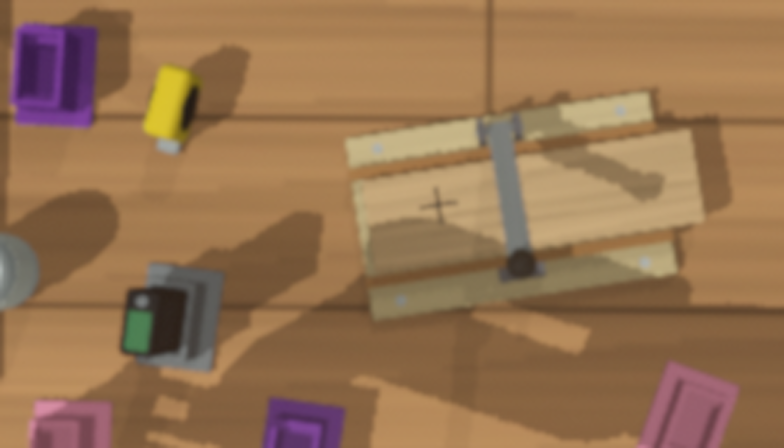

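The crop shows the jig yaw at about 0.14 and the cross clear of the bar at crop (438,205). The meter's long side runs along roughly world x, with the holder yaw near -0.1. Ball triangulation gives a bar angle of about 0.82. Next I'll fly over the holder for a close look on the way to the bar.

Call:
step_arm:
  deltas:
    - {"offset":[-1.5,-1,-2.5]}
    - {"offset":[-3.5,-2,-2]}
    - {"offset":[-4.5,-2.5,-1.5]}
    - {"offset":[-4.5,-2.5,-1.5]}
    - {"offset":[-4.5,-2.5,-1]}
    - {"offset":[-4.5,-2.5,-1]}
    - {"offset":[-4,-2.2,-1]}
    - {"offset":[-2.5,-1.5,0]}
    - {"offset":[-1.2,-0.7,0],"roll":-0.08}
    - {"offset":[0,0,0],"roll":-0.08}
    - {"offset":[0,0,0]}
  fingers: 0

```text
schema error: expected keys offset, roll
```

```bash
cat > c.py <<'E'
from h import *
w=cams.read_camera("wrist");save(w,"w0.png");st=robot.read_state();print(st["t"],st["tool_pos"],st["orientation"],st["opening"])
for n in("holder","meter"):
    print(n,[(np.round(k["xy"]),round(k["score"],2),at_z(w,k["xy"],0 if n=="holder" else .045).round(3)) for k in cams.pinpoint(w,n)])
E
python3 c.py
```

```text
1.65 [0.15989686 0.57832267 0.19394252] [-4.22540729e-01 -3.11303968e+00 -3.13810621e-05] 0.09330195732246467
holder [(array([201., 454.]), 0.95, array([0.43 , 0.341, 0.   ])), (array([243., 345.]), 0.89, array([0.295, 0.444, 0.   ]))]
meter [(array([200., 452.]), 0.73, array([0.387, 0.371, 0.045]))]
```

View pics/w0.png

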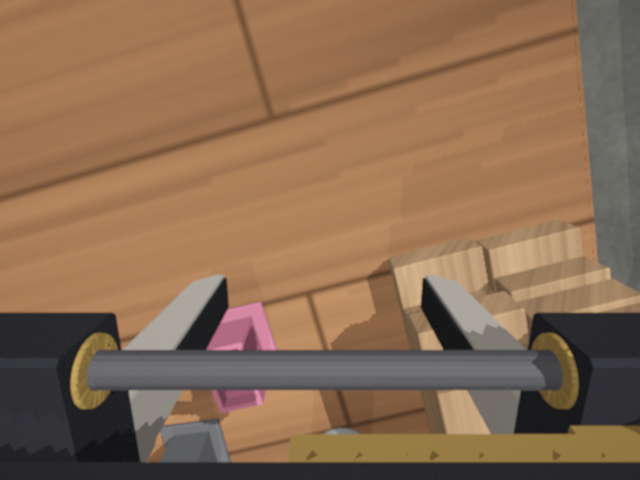

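The wrist camera sees the tool +x side, with its lower half blocked by the gripper. The move was refused because each row needs a roll. I'll resend it, stopping about 8 cm beyond the holder.

Call:
step_arm:
  deltas:
    - {"offset":[-2,-0.8,-2.5],"roll":0}
    - {"offset":[-4.5,-1.6,-1.6],"roll":0}
    - {"offset":[-5,-2,-1.5],"roll":0}
    - {"offset":[-5,-2,-1.5],"roll":0}
    - {"offset":[-5,-2,-1.5],"roll":0}
    - {"offset":[-5,-2,-1],"roll":0}
    - {"offset":[-5,-2,-1],"roll":0}
    - {"offset":[-4,-1.5,0],"roll":0}
    - {"offset":[-3,-1,0],"roll":0}
    - {"offset":[-1,-0.4,0],"roll":-0.08}
    - {"offset":[0,0,0],"roll":-0.08}
    - {"offset":[0,0,0],"roll":0}
  fingers: 0

```text
t: 3.25
tool_pos: [0.4999, 0.3254, 0.2998]
orientation: [-0.174, -3.137, 0.0]
force: [-0.6, 0.7, -0.1]
opening: 0.0006
```

```bash
sed -i 's/w0/w1/' c.py; python3 c.py
```

```text
3.3 [0.49981891 0.32554628 0.29991374] [-1.75186619e-01 -3.13664402e+00  1.70793550e-05] 0.0004965517422061676
holder [(array([432., 296.]), 0.81, array([0.669, 0.462, 0.   ])), (array([404.,   0.]), 0.76, array([ 0.293,  0.442, -0.   ])), (array([214.,  28.]), 0.65, array([0.297, 0.218, 0.   ]))]
meter [(array([326., 131.]), 0.79, array([0.428, 0.337, 0.045]))]
```

View pics/w1.png

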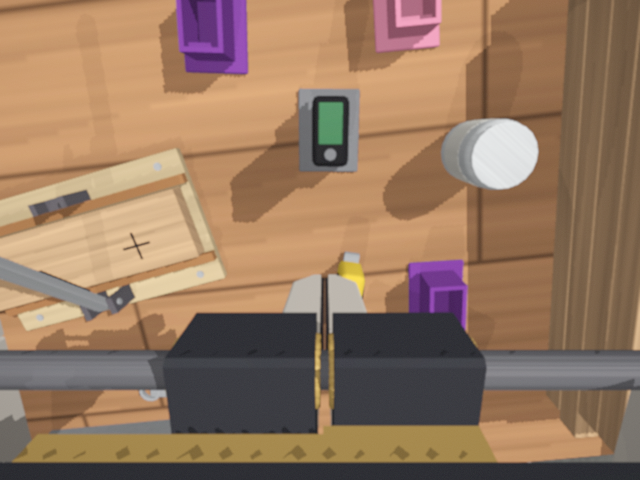

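The wrist view shows the meter top centred near (331,131), the grey holder foot with corners at about (300,89) and (357,172), the cross at (136,246), and the bar at left. I'll measure these.

```bash
cat > d.py <<'E'
from h import *
w=cams.read_camera("wrist")
f=[at_z(w,p,.006)for p in([300,89],[359,89],[357,172],[299,171])]
print("foot c",np.mean(f,0).round(4),[np.linalg.norm(f[i]-f[i-1]).round(4) for i in range(4)])
for a,b in((2,1),(3,0)): d=f[b]-f[a];print("foot x yaw",np.arctan2(d[1],d[0]))
m=[at_z(w,p,.155)for p in([312,95],[349.5,95],[348,166],[313,166])]
print("top c",np.mean(m,0).round(4),[np.linalg.norm(m[i]-m[i-1]).round(4) for i in range(4)])
mm=[k for k in cams.pinpoint(w,"mark")];print([(np.round(k["xy"],1),at_z(w,k["xy"],.042).round(4)) for k in mm], at_z(w,[136,246],.042))
for a,b,z in(([0,211],[180,152],.027),([22,326],[223,275],.027),([0,250],[183,190],.042),([0,203],[176,149],.027)):
    d=at_z(w,b,z)-at_z(w,a,z);print("yaw",np.arctan2(-d[0],d[1]))
c=[at_z(w,p,.027) for p in ([177,150],[224,275])];print("end corners",c,np.linalg.norm(c[0]-c[1]))
# fork
print("fork",at_z(w,[120,297],.062))
E
python3 d.py
```

```text
foot c [0.4286 0.3404 0.006 ] [np.float64(0.0985), np.float64(0.0714), np.float64(0.0997), np.float64(0.0744)]
foot x yaw 3.029827332381865
foot x yaw 2.9997021666613635
top c [0.4276 0.3403 0.155 ] [np.float64(0.059), np.float64(0.0316), np.float64(0.059), np.float64(0.031)]
[(array([137.1, 245.4]), array([0.5385, 0.0863, 0.042 ]))] [0.5391542  0.08474626 0.042     ]
yaw 0.18941195677504222
yaw 0.1490717611833151
yaw 0.1972302485783919
yaw 0.17100066288135304
end corners [array([0.42953596, 0.15561024, 0.027     ]), array([0.59535984, 0.1823632 , 0.027     ])] 0.16796808932435217
fork [0.5970653  0.05961984 0.062     ]
```

Call:
step_arm:
  deltas:
    - {"offset":[-0.4,-2,0],"roll":0}
    - {"offset":[-0.8,-4.5,0],"roll":0}
    - {"offset":[-0.9,-5,0],"roll":0}
    - {"offset":[-0.9,-5,0],"roll":0}
    - {"offset":[-0.9,-5,0],"roll":0}
    - {"offset":[-0.9,-5,0],"roll":0}
    - {"offset":[-0.6,-3.2,0],"roll":0}
    - {"offset":[-0.2,-1.4,0],"roll":-0.13}
    - {"offset":[0,0,2],"roll":-0.13}
    - {"offset":[0,0,2],"roll":0}
    - {"offset":[0,0,0],"roll":0}

```text
t: 4.88
tool_pos: [0.5199, 0.0101, 0.2576]
orientation: [0.231, -3.129, -0.001]
force: [0.1, 0.6, -0.9]
opening: 0.0004
```

```bash
cat > e.py <<'E'
from h import *
w=cams.read_camera("wrist");save(w,"w2.png");st=robot.read_state();print(st["t"],st["tool_pos"],st["orientation"],st["opening"])
for n in("bar_end","bar_hinge","mark"): print(n,[(np.round(k["xy"]),round(k["score"],2)) for k in cams.pinpoint(w,n)])
print("pred ball",proj(w,[.612-.129*.989,.024-.129*.149,.191]),"hinge",proj(w,[.612,.024,.0495]))
E
python3 e.py
```

```text
4.925 [0.52053806 0.01021376 0.25897083] [ 2.31912173e-01 -3.13089454e+00 -3.04933908e-04] 0.0006649226284349197
bar_end [(array([325., 214.]), 0.78)]
bar_hinge [(array([328., 280.]), 0.85)]
mark [(array([386., 224.]), 0.65)]
pred ball [322.9689098 188.3161233] hinge [323.63171791 282.27809223]
```

View pics/w2.png

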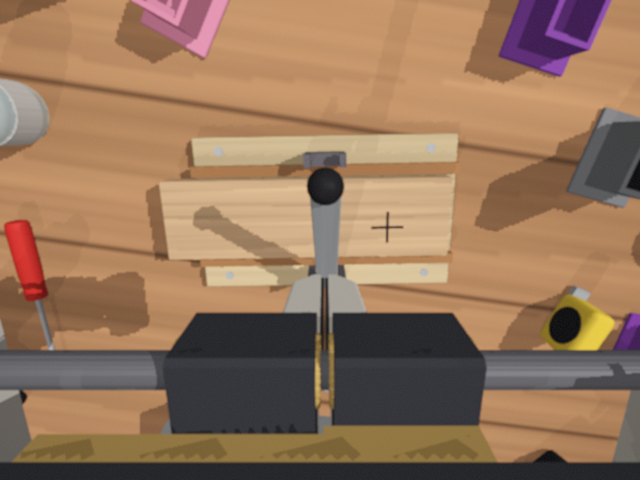

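The ball at (325,187) matches the prediction of (323,188), and the jig is square to the tool. I'll push the bar down along its arc.

Call:
step_arm:
  deltas:
    - {"offset":[0.4,0,3],"roll":0}
    - {"offset":[0.5,0,3],"roll":0}
    - {"offset":[0,0,2],"roll":0}
    - {"offset":[0,0,0.4],"roll":0}
    - {"offset":[0.95,0,0.9],"roll":0}
    - {"offset":[0.87,0,0.97],"roll":0}
    - {"offset":[0.8,0,1.05],"roll":0}
    - {"offset":[0.7,0,1.1],"roll":0}
    - {"offset":[0.62,0,1.15],"roll":0}
    - {"offset":[0.52,0,1.2],"roll":0}
    - {"offset":[0.42,0,1.25],"roll":0}
    - {"offset":[0.33,0,1.25],"roll":0}

```text
t: 6.58
tool_pos: [0.4607, 0.0011, 0.0863]
orientation: [0.236, -3.133, -0.0]
force: [0.9, -0.8, 0.5]
opening: 0.0007
```

Call:
step_arm:
  deltas:
    - {"offset":[0.25,0,1.2],"roll":0}
    - {"offset":[0.2,0,1.0],"roll":0}
    - {"offset":[0.1,0,0.5],"roll":0}
    - {"offset":[0,0,0.3],"roll":0}
    - {"offset":[0,0,0.2],"roll":0}
    - {"offset":[0,0,0.1],"roll":0}
    - {"offset":[0,0,0],"roll":0}

```text
t: 7.45
tool_pos: [0.4558, 0.0003, 0.0544]
orientation: [-0.236, 3.132, -0.0]
force: [0.1, 0.1, -0.2]
opening: 0.0006
```

Call:
step_arm:
  deltas:
    - {"offset":[0,0,0.2],"roll":0}
    - {"offset":[0,0,0.2],"roll":0}
    - {"offset":[0,0,0],"roll":0}

```text
t: 7.82
tool_pos: [0.4554, 0.0003, 0.05]
orientation: [0.236, -3.132, -0.0]
force: [0.1, -0.3, 0.5]
opening: 0.0005
```

```bash
cat > f.py <<'E'
from h import *
w=cams.read_camera("wrist");s=cams.read_camera("scene");t=cams.read_camera("top")
st=robot.read_state();print(st["t"],st["tool_pos"],st["force"])
H=np.array([.612,.024,0]);u=np.array([.989,.149,0])
for th in(0,.1): 
    B=H-u*.194*np.cos(th)+[0,0,.0495+.194*np.sin(th)];print(th,proj(s,B),proj(t,B),proj(w,B))
a=cv2.resize(s["pixels"][170:320,240:440],(800,600),interpolation=cv2.INTER_CUBIC)[:,:,::-1]
a=cv2.resize(s["pixels"][190:310,250:400],(400,320),interpolation=cv2.INTER_CUBIC);b=cv2.resize(w["pixels"],(400,320))
cv2.imwrite("pics/m3.png",np.hstack([a,b])[:,:,::-1])
E
python3 f.py
```

```text
7.975 [4.55516473e-01 3.50071638e-04 5.01829443e-02] [-0.63116394  0.00665259  0.06661987]
0 [302.22238039 227.38550011] [318.84542131 277.50316918] [322.94927093 207.49222687]
0.1 [302.21144573 223.28061605] [318.89387171 277.44538443] [322.83114844 217.78961593]
```

View pics/m3.png

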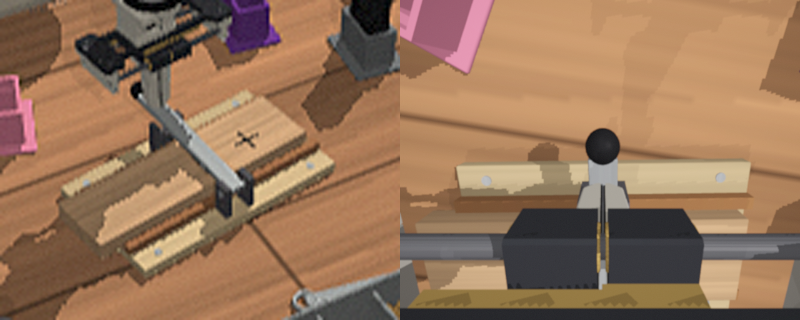

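The views disagree with the TCP height: the ball sits as if the bar angle were about 0.1. I need one closer look with numbers.

```bash
cat > g.py <<'E'
from h import *
s=cams.read_camera("scene");t=cams.read_camera("top");w=cams.read_camera("wrist")
st=robot.read_state();P=np.array(st["tool_pos"]);print(P,st["orientation"],st["force"],st["joint_torque"])
print("TCP px",proj(s,P),proj(t,P),proj(w,P))
print("TCP+2cm",proj(s,P+[0,0,.02]))
def crop(p,x,y,wd,hh): return cv2.resize(p["pixels"][y:y+hh,x:x+wd],(400,400),interpolation=cv2.INTER_CUBIC)
a=crop(s,280,200,70,70);b=crop(w,245,170,160,160)
cv2.imwrite("pics/m4.png",np.hstack([a,b])[:,:,::-1])
E
python3 g.py
```

```text
[4.55600638e-01 3.35026712e-04 5.02802507e-02] [-2.35666763e-01  3.13266740e+00  1.12633245e-05] [0.62001586 0.50217326 1.00483945] [-8.53106885e-04 -3.76653886e+01 -4.52782130e+01 -3.26370739e-02
  7.30815972e-02  3.67525359e-06]
TCP px [308.3339045  232.77867497] [316.96013242 264.12800003] [322.84052165 272.19035597]
TCP+2cm [308.19185273 228.37472621]
```

View pics/m4.png

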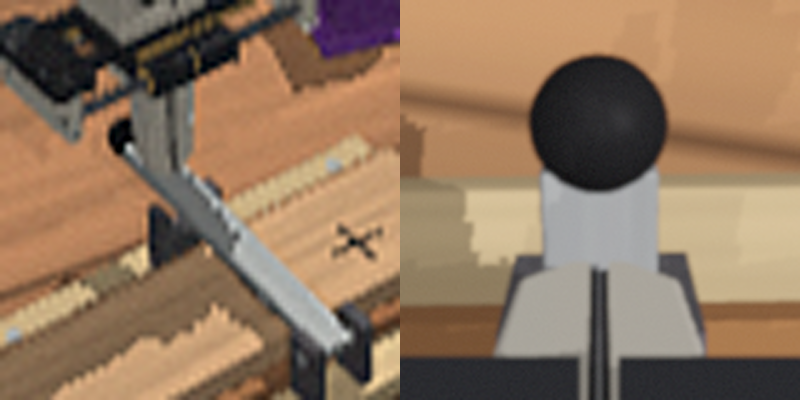

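Call:
step_arm:
  deltas:
    - {"offset":[0,0,0.3],"roll":0}
    - {"offset":[0,0,0.3],"roll":0}
    - {"offset":[0,0,0],"roll":0}

```text
t: 8.5
tool_pos: [0.4553, 0.0004, 0.0438]
orientation: [0.236, -3.132, -0.0]
force: [-0.2, 0.5, -0.2]
opening: 0.0004
```

```bash
cat > g2.py <<'E'
from h import *
s=cams.read_camera("scene");w=cams.read_camera("wrist");t=cams.read_camera("top")
st=robot.read_state();print(st["tool_pos"],st["force"])
def blob(p,x0,y0,x1,y1,th=45):
    g=p["pixels"][y0:y1,x0:x1].max(2)<th
    n,l,S,C=cv2.connectedComponentsWithStats(g.astype(np.uint8));i=1+np.argmax(S[1:,4]);return S[i],C[i]+[x0,y0]
S,c=blob(w,280,170,370,262);print("wrist ball",S,c)
S2,c2=blob(s,292,214,306,234);print("scene ball",S2,c2)
print("tri",tri([(w,c),(s,c2)]))
H=np.array([.612,.024,0]);u=np.array([.989,.149,0])
for th in(0,.1):
    B=H-u*.194*np.cos(th)+[0,0,.0495+.194*np.sin(th)];print(th,B,proj(w,B),proj(s,B))
for n in("bar_end","bar_hinge"):
    for p in(s,t,w):print(n,[(np.round(k["xy"],1),round(k["score"],2)) for k in cams.pinpoint(p,n)][:2])
E
python3 g2.py
```

```text
[4.55555781e-01 3.25251812e-04 4.42130613e-02] [-0.24495642  0.09043846 -0.83025786]
wrist ball [  17   22   53   52 1884] [322.70435244 217.88428875]
scene ball [ 0  0  5  4 17] [293.70588235 215.35294118]
tri [ 0.40796572 -0.01668429  0.10225869]
0 [ 0.420134 -0.004906  0.0495  ] [322.85811999 210.03509111] [302.22238039 227.38550011]
0.1 [ 0.42109253 -0.00476159  0.06886768] [322.72903551 220.94745553] [302.21144573 223.28061605]
bar_end [(array([304.1, 227.3]), 0.57)]
bar_end []
bar_end [(array([326.5, 281. ]), 0.76)]
bar_hinge [(array([340.1, 258.6]), 0.81)]
bar_hinge [(array([310.2, 200.4]), 0.57)]
bar_hinge []
```

Call:
step_arm:
  deltas:
    - {"offset":[0,0,0.3],"roll":0}
    - {"offset":[0,0,0.2],"roll":0}
    - {"offset":[0,0,0],"roll":0}

```text
t: 9.32
tool_pos: [0.4554, 0.0004, 0.0389]
orientation: [0.236, -3.132, -0.0]
force: [-0.7, 0.2, -0.2]
opening: 0.0005
```

```bash
cat > g3.py <<'E'
from h import *
s=cams.read_camera("scene");w=cams.read_camera("wrist")
st=robot.read_state();P=np.array(st["tool_pos"]);print(P,st["force"],st["wrist_torque"])
print("TCP px",proj(s,P),proj(w,P))
a=cv2.resize(s["pixels"][210:260,285:355],(560,400),interpolation=cv2.INTER_CUBIC);b=cv2.resize(w["pixels"][180:330,280:370],(240,400),interpolation=cv2.INTER_CUBIC)
cv2.imwrite("pics/m5.png",np.hstack([a,b])[:,:,::-1])
E
python3 g3.py
```

```text
[4.55484547e-01 3.53796555e-04 3.91495916e-02] [0.37914869 0.72406971 0.43650746] [ 0.05792055 -0.03300336  0.00046908]
TCP px [308.40130766 235.18179523] [322.81040433 272.34940729]
```

View pics/m5.png

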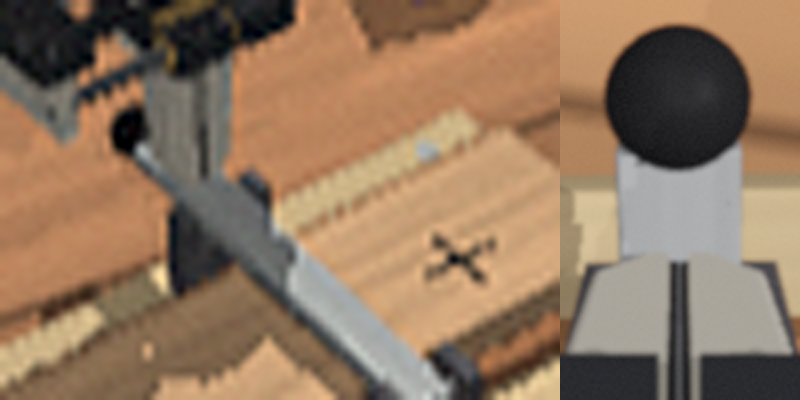

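The bar follows the finger and now sits at about 0.03 rad, though the effective contact is higher up the fingers than I assumed. I'll keep pressing in small steps until the force shows the solid stop.

Call:
step_arm:
  deltas:
    - {"offset":[0,0,0.2],"roll":0}
    - {"offset":[0,0,0.2],"roll":0}
    - {"offset":[0,0,0],"roll":0}

```text
t: 9.8
tool_pos: [0.4554, 0.0004, 0.035]
orientation: [0.236, -3.132, -0.0]
force: [0.0, 0.4, 0.6]
opening: 0.0005
```

Call:
step_arm:
  deltas:
    - {"offset":[0,0,0.2],"roll":0}
    - {"offset":[0,0,0.2],"roll":0}
    - {"offset":[0,0,0],"roll":0}

```text
t: 10.18
tool_pos: [0.4554, 0.0003, 0.031]
orientation: [0.236, -3.132, -0.0]
force: [-0.8, 0.0, 0.3]
opening: 0.0003
```

```bash
cat > g4.py <<'E'
from h import *
s=cams.read_camera("scene");w=cams.read_camera("wrist")
st=robot.read_state();print(st["tool_pos"],st["force"],st["wrist_torque"])
g=cv2.cvtColor(w["pixels"],cv2.COLOR_RGB2GRAY)[170:270,270:380]
m=(g<60).astype(np.uint8);n,l,S,C=cv2.connectedComponentsWithStats(m)
for i in range(1,n):
    if S[i,4]>300: print(S[i],C[i]+[270,170])
H=np.array([.612,.024,0]);u=np.array([.989,.149,0])
for th in(0,.05,.1):
    B=H-u*.194*np.cos(th)+[0,0,.0495+.194*np.sin(th)];E=w["extrinsics"];d=(E@np.r_[B,1])[2];print(th,proj(w,B),"diam",w["fx"]*.026/d,proj(s,B))
gs=s["pixels"].max(2)[216:236,294:308];print(gs)
E
python3 g4.py
```

```text
[4.55519795e-01 3.42665863e-04 3.11868829e-02] [ 0.57257442  0.26455488 -0.10223813] [0.0235581  0.03926075 0.04867079]
[  28   19   53   52 2178] [323.66437098 214.82460973]
0 [322.83229692 215.50622471] diam 55.20835117484927 [302.22238039 227.38550011]
0.05 [322.76318869 220.85209136] diam 58.267136944352124 [302.1756336  225.30034012]
0.1 [322.6869086  227.92234905] diam 61.62425027137693 [302.21144573 223.28061605]
[[ 35  30  22  72 163 132  97  48  20  13  46  80  28  29]
 [ 38  31  17 176 203 177 141 100  54  19  59 101  66  26]
 [ 29  28  18 210 189 189 180 145  77  52  52  66 110  23]
 [ 22  19   7 203 194 194 160 113  70  54  53  54 102  28]
 [  7  83 106 204 158 131  78  51  52  71  47  88  76  18]
 [134 192 138 140  78  56  43  87  57 101  92 111  69  49]
 [157 154  82  49  44  82 107 169 156 109 111 113 111 102]
 [101  42  41  84 146 161 176 194 201 104 106 113 116 120]
 [ 81  73 155 173 201 189 200 145 155 122 106 107 120 118]
 [116 171 204 199 207 171 135  63  60 114 108 103 122 118]
 [137 210 199 200 201 103   9  15  17  82 112 106 121 118]
 [125 207 198 188 163  16  15  18   6  65 116 113 124 119]
 [146 191 191 177 133   5  24  14  16  57 116 102 124 115]
 [175 188 186 174 175   8  15  42  71  96 112 109 126 117]
 [189 187 187 189 194  56   2  37 135 146 109 109 118 117]
 [190 188 190 196 182 148  94  59 118 143 123 104 117 117]
 [190 186 186 184 179 182 153 141  99 104 127 102 113 120]
 [183 180 179 173 172 177 177 176 161 103  95  93 103 121]
 [176 175 175 168 167 173 177 183 180 161 104  89  96 115]
 [173 170 172 172 172 178 181 190 187 179 170  97  76  86]]
```

Call:
step_arm:
  deltas:
    - {"offset":[0,0,0.2],"roll":0}
    - {"offset":[0,0,0.1],"roll":0}
    - {"offset":[0,0,0],"roll":0}

```text
t: 10.65
tool_pos: [0.4559, 0.0003, 0.0298]
orientation: [-0.236, 3.133, -0.0]
force: [-7.8, 0.4, 16.4]
opening: 0.0003
```

```bash
python3 g4.py | head -6
```

```text
[4.55895729e-01 2.83787880e-04 2.98115508e-02] [-8.28177697  0.21676523 17.42919935] [ 0.11776728  1.49287856 -0.0230289 ]
[  28   18   53   53 2185] [323.89290618 214.12906178]
0 [323.07313637 215.2752445 ] diam 55.63664728102945 [302.22238039 227.38550011]
0.05 [323.01168006 220.6609075 ] diam 58.7439840589472 [302.1756336  225.30034012]
0.1 [322.94349783 227.79050422] diam 62.157324234123436 [302.21144573 223.28061605]
[[ 36  32  11  14  77 126  72  31  23  17  59  36  26  35]
```

The force rose sharply to 17 N with the ball at the home position, so that's the solid stop. I'll back off straight up and check the bar.

Call:
step_arm:
  deltas:
    - {"offset":[0,0,-0.5],"roll":0}
    - {"offset":[0,0,-1.5],"roll":0}
    - {"offset":[0,0,-4],"roll":0}
    - {"offset":[0,0,-5],"roll":0}
    - {"offset":[-2,0,-5],"roll":0}
    - {"offset":[-4,0,-5],"roll":0}
    - {"offset":[-2,0,-3],"roll":0}
    - {"offset":[0,0,0],"roll":0}

```text
t: 11.75
tool_pos: [0.536, 0.0122, 0.2706]
orientation: [-0.236, 3.127, -0.001]
force: [0.4, 0.0, -0.7]
opening: 0.0003
```

```bash
cat > i.py <<'E'
from h import *
s=cams.read_camera("scene");w=cams.read_camera("wrist");st=robot.read_state();print(st["t"],st["tool_pos"],st["force"])
H=np.array([.612,.024,0]);u=np.array([.989,.149,0])
for th in(0,.05,.1):
    B=H-u*.194*np.cos(th)+[0,0,.0495+.194*np.sin(th)];print(th,proj(w,B).round(1),proj(s,B).round(1))
c=cv2.resize(s["pixels"][210:260,285:355],(560,400),interpolation=cv2.INTER_CUBIC)
q=proj(w,H-u*.194+[0,0,.0495]).astype(int);y0=max(0,q[1]-40);x0=q[0]-45
d=cv2.resize(w["pixels"][y0:y0+150,x0:x0+90],(240,400),interpolation=cv2.INTER_CUBIC);print("wrist crop",x0,y0)
cv2.imwrite("pics/m6.png",np.hstack([c,d])[:,:,::-1])
for n in("bar_end","bar_hinge","mark"):print(n,[(np.round(k["xy"],1),round(k["score"],2)) for k in cams.pinpoint(w,n)][:2],[(np.round(k["xy"],1),round(k["score"],2)) for k in cams.pinpoint(s,n)][:2])
print("pred bar_end",proj(w,H-u*.165+[0,0,.0545]),proj(s,H-u*.165+[0,0,.0545]))
E
python3 i.py
```

```text
11.85 [0.53330892 0.0121715  0.26673578] [ 0.68617651  0.24073116 -0.31011764]
0 [323.7  87.3] [302.2 227.4]
0.05 [323.7  86.6] [302.2 225.3]
0.1 [323.7  86.3] [302.2 223.3]
wrist crop 278 47
bar_end [(array([324.9, 118.8]), 0.61)] [(array([389.4, 197.7]), 0.65), (array([305. , 228.4]), 0.6)]
bar_hinge [(array([326.1, 267.9]), 0.73)] [(array([324.1, 258.3]), 0.32)]
mark [(array([387.8, 212. ]), 0.78)] [(array([344.9, 244.3]), 0.71)]
pred bar_end [323.72149312 116.95919102] [307.14342582 230.77345064]
```

View pics/m6.png

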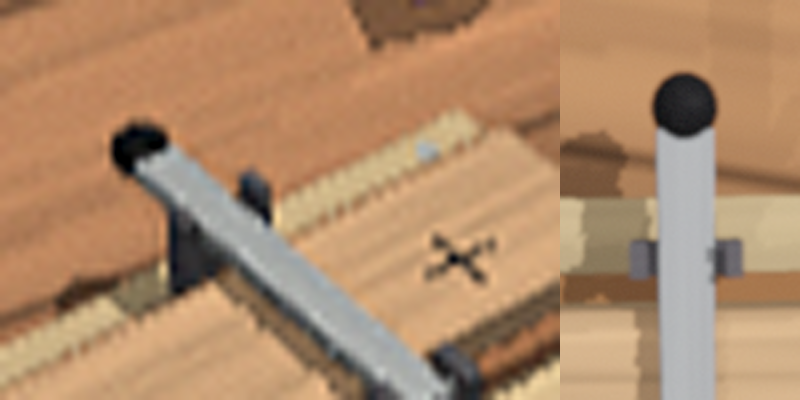

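The bar lies in the fork with the cheek tops above it, and the ball is at scene (302.5,228.4) against 227.4 predicted for home. The contact history shows the fingers touch about 2 cm above the stated TCP, so I'll grip the meter a little lower. Moving over it now.

Call:
step_arm:
  deltas:
    - {"offset":[0.4,2.5,0],"roll":0}
    - {"offset":[0.8,5,0],"roll":0}
    - {"offset":[0.8,5,0],"roll":0}
    - {"offset":[0.8,5,0],"roll":0}
    - {"offset":[0.8,5,0],"roll":0}
    - {"offset":[0.8,5,0],"roll":0}
    - {"offset":[0.7,4,0],"roll":0}
    - {"offset":[0.3,2,0],"roll":0.09}
    - {"offset":[0.1,0.5,0],"roll":0.09}
    - {"offset":[0,0,0],"roll":0.09}
    - {"offset":[0,0,0],"roll":0}
  fingers: 9.3

```text
t: 13.52
tool_pos: [0.4286, 0.3401, 0.2667]
orientation: [-0.187, -3.136, 0.001]
force: [-0.2, 0.8, 0.6]
opening: 0.0928
```

```bash
cat > j.py <<'E'
from h import *
w=cams.read_camera("wrist");save(w,"w7.png");st=robot.read_state();print(st["t"],st["tool_pos"],st["orientation"],st["opening"],st["q"])
Rt=R.from_rotvec(st["orientation"]).as_matrix();print("toolx ang",np.arctan2(Rt[1,0],Rt[0,0])%6.283)
print("delta to meter in tool",(Rt.T@(np.array([.428,.3402,.085])-st["tool_pos"])*100).round(2))
print([ (np.round(k["xy"]),k["score"]) for k in cams.silhouettes(w,"meter")][:2],proj(w,[.428,.3402,.155]))
print(at_z(w,cams.silhouettes(w,"meter")[0]["xy"],.12) if cams.silhouettes(w,"meter") else 0)
E
python3 j.py
```

```text
13.575 [0.42869572 0.3400454  0.26676049] [-1.84992946e-01 -3.13578664e+00  5.02831901e-04] 0.09292004688222567 [ 5.76914481e-01 -3.12890264e-02  1.52374509e+00 -4.75243662e-05
  1.64961151e+00 -8.76033946e-01]
toolx ang 3.023740967099097
delta to meter in tool [6.000e-02 1.000e-02 1.818e+01]
[(array([320., 214.]), 0.84)] [323.15100298 222.43197221]
[0.42802208 0.33754833 0.12      ]
```

Centred to within about 2 mm. Descending and gripping.

Call:
step_arm:
  deltas:
    - {"offset":[0.1,-0.1,3],"roll":0}
    - {"offset":[0,0,4.5],"roll":0}
    - {"offset":[0,0,4.5],"roll":0}
    - {"offset":[0,0,3],"roll":0}
    - {"offset":[0,0,2],"roll":0}
    - {"offset":[0,0,1.2],"roll":0}
    - {"offset":[0,0,0],"roll":0}

```text
t: 14.6
tool_pos: [0.4277, 0.3393, 0.0849]
orientation: [-0.188, -3.136, 0.0]
force: [0.5, 0.6, -0.0]
opening: 0.0932
```

Call:
step_arm:
  deltas:
    - {"offset":[0,0,0],"roll":0}
    - {"offset":[0,0,0],"roll":0}
    - {"offset":[0,0,0],"roll":0}
    - {"offset":[0,0,0],"roll":0}
    - {"offset":[0,0,0],"roll":0}
    - {"offset":[0,0,0],"roll":0}
    - {"offset":[0,0,0],"roll":0}
  fingers: 0
  grip_force: 40

```text
t: 15.48
tool_pos: [0.4278, 0.3393, 0.085]
orientation: [-0.188, -3.136, 0.0]
force: [1.2, -0.9, -0.0]
opening: 0.0319
```

Call:
step_arm:
  deltas:
    - {"offset":[0,0,-0.8],"roll":0}
    - {"offset":[0,0,-2],"roll":0}
    - {"offset":[0,0,-3],"roll":0}
    - {"offset":[0,0,-3],"roll":0}
    - {"offset":[0,0,-3],"roll":0}
    - {"offset":[0,0,-1.2],"roll":0}
    - {"offset":[0,0,0],"roll":0}

```text
t: 16.35
tool_pos: [0.4284, 0.3398, 0.2164]
orientation: [0.188, 3.134, 0.002]
force: [0.3, -0.1, -1.6]
opening: 0.0316
```

```bash
cat > k.py <<'E'
from h import *
s=cams.read_camera("scene");t=cams.read_camera("top");st=robot.read_state();P=np.array(st["tool_pos"]);print(st["t"],P,st["force"],st["opening"],st["q"][5])
print("pred underside if no slip (TCP-40mm)",proj(s,P-[0,0,.04]),"tip",proj(s,P-[0,0,.075]))
for n in("meter","foot_tip"):print(n,[(np.round(k["xy"],1),round(k["score"],2)) for k in cams.pinpoint(s,n)][:3])
q=proj(s,P-[0,0,.03]).astype(int);print(q)
a=s["pixels"][q[1]-60:q[1]+60,q[0]-60:q[0]+60];cv2.imwrite("pics/m7.png",cv2.resize(a,(600,600),interpolation=cv2.INTER_CUBIC)[:,:,::-1])
E
python3 k.py
```

```text
16.45 [0.42732799 0.33904881 0.21396699] [ 0.31049097  0.02023466 -2.31459882] 0.031468059743191425 -0.8742673545035012
pred underside if no slip (TCP-40mm) [390.21121411 169.9616933 ] tip [389.50378805 178.08118338]
meter [(array([388.5, 171.6]), 0.66), (array([247.2, 329.3]), 0.29)]
foot_tip [(array([344. , 243.9]), 0.4), (array([391.5, 171. ]), 0.29)]
[390 167]
```

View pics/m7.png

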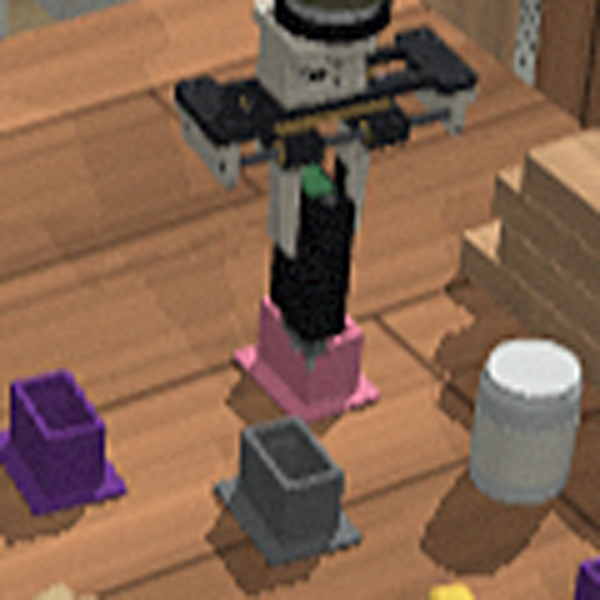

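The meter hangs upright with no slip (underside 171.6 against 170.0 predicted), and the grey holder is empty. Moving to the board and turning a quarter.

Call:
step_arm:
  deltas:
    - {"offset":[-0.8,-1.6,0],"roll":0}
    - {"offset":[-1.6,-3,0],"roll":0}
    - {"offset":[-2,-3.8,0],"roll":0}
    - {"offset":[-2.2,-4.2,0],"roll":0}
    - {"offset":[-2.2,-4.2,0],"roll":0}
    - {"offset":[-2.2,-4.2,0],"roll":0}
    - {"offset":[-2,-3.8,0],"roll":0}
    - {"offset":[-1.6,-3,0],"roll":0}
    - {"offset":[-0.9,-1.8,0],"roll":0}
    - {"offset":[-0.4,-1,0],"roll":0}
    - {"offset":[0,0,0],"roll":0}

```text
t: 17.92
tool_pos: [0.5489, 0.0164, 0.2148]
orientation: [-0.189, -3.135, -0.0]
force: [-0.3, -0.4, -3.0]
opening: 0.0317
```

Call:
step_arm:
  deltas:
    - {"offset":[0,0,0],"roll":0.1}
    - {"offset":[0,0,0],"roll":0.15}
    - {"offset":[0,0,0],"roll":0.16}
    - {"offset":[0,0,0],"roll":0.16}
    - {"offset":[0,0,0],"roll":0.16}
    - {"offset":[0,0,0],"roll":0.16}
    - {"offset":[0,0,0],"roll":0.16}
    - {"offset":[0,0,0],"roll":0.15}
    - {"offset":[0,0,0],"roll":0.1}
    - {"offset":[0,0,0],"roll":0}
    - {"offset":[0,0,0],"roll":0}

```text
t: 19.3
tool_pos: [0.5489, 0.0173, 0.2151]
orientation: [-2.044, -2.386, -0.0]
force: [-0.0, 0.2, -2.0]
opening: 0.0319
```

```bash
cat > l.py <<'E'
from h import *
w=cams.read_camera("wrist");save(w,"w8.png");st=robot.read_state();P=np.array(st["tool_pos"]);print(st["t"],P,st["force"],st["opening"],st["q"][5])
Rt=R.from_rotvec(st["orientation"]).as_matrix();print("toolx ang",np.arctan2(Rt[1,0],Rt[0,0])%6.283)
for k in cams.pinpoint(w,"mark")[:2]: print(k,at_z(w,k["xy"],.042))
q=proj(w,[.539,.0855,.042]);print("pred mark",q);x,y=q.astype(int)
g=w["pixels"][max(0,y-45):y+45,x-45:x+45]
cv2.imwrite("pics/w8c.png",cv2.resize(g,None,fx=5,fy=5)[:,:,::-1])
cv2.imwrite("pics/w8m.png",np.hstack([cv2.resize(w["pixels"],(440,330))]) [:,:,::-1])
v=w["pixels"].min(2).astype(int)[max(0,y-30):y+30,x-30:x+30];bl=cv2.morphologyEx(v.astype(np.uint8),cv2.MORPH_BLACKHAT,np.ones((9,9),np.uint8));ys,xs=np.nonzero(bl>40);print("dark n",len(xs),"col",xs.min()+x-30,xs.max()+x-30,"row",ys.min()+max(0,y-30),ys.max()+max(0,y-30),"mean",xs.mean()+x-30,ys.mean()+max(0,y-30))
E
python3 l.py
```

```text
19.35 [0.54897799 0.01710603 0.2150877 ] [ 0.42106165  0.64308687 -2.1402907 ] 0.03187299175249504 -0.21596905151793672
toolx ang 1.724489680034609
{'xy': [323.5, 137.3], 'score': 0.78} [0.53846091 0.08549625 0.042     ]
pred mark [324.06758354 137.38690016]
dark n 211 col 305 342 row 119 157 mean 323.49763033175356 138.67298578199052
```

```bash
cat > n.py <<'E'
from h import *
w=cams.read_camera("wrist");st=robot.read_state();P=np.array(st["tool_pos"]);Rt=R.from_rotvec(st["orientation"]).as_matrix()
# cross line directions -> board yaw
v=w["pixels"].min(2)[112:164,298:350];b=cv2.morphologyEx(v,cv2.MORPH_BLACKHAT,np.ones((9,9),np.uint8))>40
ys,xs=np.nonzero(b);xs=xs+298;ys=ys+112
for nm,s in(("along",abs(xs-323.5)<4),("across",abs(ys-138)<4)):
    X=np.array([at_z(w,p,.042) for p in zip(xs[s],ys[s])]);d=np.linalg.svd(X-X.mean(0))[2][0];print(nm,X.mean(0).round(4),np.degrees(np.arctan2(d[1],d[0]))%180)
print("tool x deg",np.degrees(np.arctan2(Rt[1,0],Rt[0,0])))
m=cams.silhouettes(w,"meter")
tl=lambda x,y,z:proj(w,P+Rt@np.array([x,y,z]))
if m:
    M=m[0]["mask"];r,c=np.nonzero(M);print("mask",c.min(),c.max(),r.min(),r.max(),m[0]["score"])
    for rr in(r.min()+3,r.min()+15,r.min()+30):
        cc=c[r==rr];print(rr,cc.min() if len(cc) else 0,cc.max() if len(cc) else 0)
for x in(.03,):
    for z in(.04,-.07):print("pred front face z",z,tl(x,-.016,z).round(1),tl(x,.016,z).round(1))
print("tip",tl(0,0,.075),"delta tool to mark",(Rt.T@(np.array([.5385,.0855,P[2]])-P)*100).round(2))
E
python3 n.py
```

```text
along [0.5389 0.0842 0.042 ] 100.10185376761521
across [0.539  0.0846 0.042 ] 8.965612861725452
tool x deg 98.74047157825792
mask 281 368 207 406 0.79
210 301 347
222 296 352
237 292 356
pred front face z 0.04 [297.5 206.2] [348.6 206.2]
pred front face z -0.07 [275.8 269.3] [368.9 269.3]
tip [323.22130943 236.79211256] delta tool to mark [6.95 0.   0.  ]
```

View pics/w8.png

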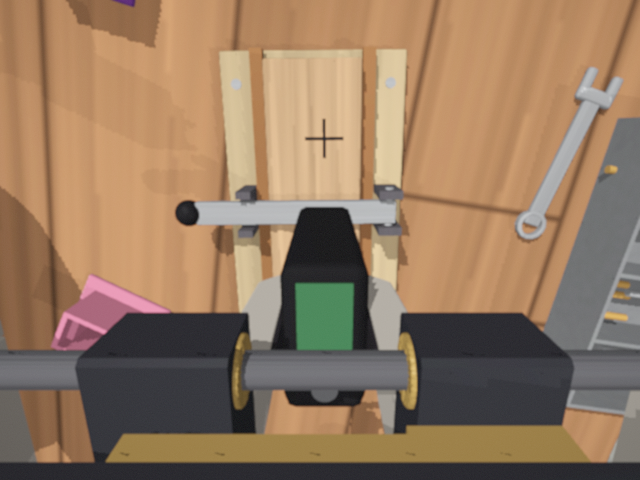

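The bar is visibly between both fork cheeks, and the cross is at (323.5,138). The held meter is centred (bottom front edge at row 207 against 206 predicted). The cross lines agree with the tool yaw to about 1°. Moving over the mark and descending.

Call:
step_arm:
  deltas:
    - {"offset":[1,0,0],"roll":0}
    - {"offset":[2.4,0,0],"roll":0}
    - {"offset":[2.4,0,0.5],"roll":0}
    - {"offset":[1.1,0,1.5],"roll":0}
    - {"offset":[0,0,2.5],"roll":0}
    - {"offset":[0,0,2.5],"roll":0}
    - {"offset":[0,0,1.5],"roll":0}
    - {"offset":[0,0,0.6],"roll":0}
    - {"offset":[0,0,0.2],"roll":0}
    - {"offset":[0,0,0],"roll":0}

```text
t: 20.75
tool_pos: [0.5393, 0.0847, 0.1229]
orientation: [2.047, 2.382, 0.001]
force: [-0.5, -0.0, -2.0]
opening: 0.0317
```

Call:
step_arm:
  deltas:
    - {"offset":[0,0,0.3],"roll":0}
    - {"offset":[0,0,0.3],"roll":0}
    - {"offset":[0,0,0.2],"roll":0}
    - {"offset":[0,0,0.1],"roll":0}
    - {"offset":[0,0,0],"roll":0}
    - {"offset":[0,0,0],"roll":0}

```text
t: 21.5
tool_pos: [0.5391, 0.0848, 0.1135]
orientation: [2.047, 2.382, 0.001]
force: [-0.4, -0.4, 4.2]
opening: 0.032
```

Call:
step_arm:
  deltas:
    - {"offset":[0,0,0.1],"roll":0}
    - {"offset":[0,0,0.1],"roll":0}
    - {"offset":[0,0,0],"roll":0}
    - {"offset":[0,0,0],"roll":0}
    - {"offset":[0,0,0],"roll":0}
    - {"offset":[0,0,0],"roll":0}

```text
t: 22.25
tool_pos: [0.5391, 0.0848, 0.1114]
orientation: [2.047, 2.382, 0.001]
force: [0.5, 0.2, 5.7]
opening: 0.0319
```

```bash
cat > o.py <<'E'
from h import *
F=[]
for i in range(6):
    s=cams.read_camera("scene");st=robot.read_state();F.append(st["force"])
print(st["t"],st["tool_pos"],np.mean(F,0),st["wrist_torque"],st["opening"])
P=np.array(st["tool_pos"]);print("pred underside",proj(s,[P[0],P[1],.071]),[(np.round(k["xy"],1),round(k["score"],2)) for k in cams.pinpoint(s,"meter")][:2])
H=np.array([.612,.024,0]);u=np.array([.989,.149,0])
g=(s["pixels"].max(2)<50)[219:238,296:309].astype(np.uint8);n,l,S,C=cv2.connectedComponentsWithStats(g);i=1+np.argmax(S[1:,4]);print("ball",S[i],C[i]+[296,219],"home pred",proj(s,H-u*.194+[0,0,.0495]))
w=cams.read_camera("wrist");m=cams.silhouettes(w,"meter")[0]["mask"];r,c=np.nonzero(m);Rt=R.from_rotvec(st["orientation"]).as_matrix()
print("meter mask top row",r.min(),"pred",proj(w,P+Rt@[.03,0,.04]),"mid col",[c[r==k].mean().round(1) for k in(r.min()+5,r.min()+25)])
E
python3 o.py
```

```text
22.55 [0.53910855 0.08477739 0.11143825] [0.69865266 0.13043569 5.15079036] [-0.11328204 -0.02523187 -0.0410429 ] 0.031549115641303214
pred underside [342.26329134 234.63675489] [(array([345.3, 239.9]), 0.9), (array([339.6, 260.8]), 0.24)]
ball [ 3  7  7  6 23] [301.52173913 227.7826087 ] home pred [302.22238039 227.38550011]
meter mask top row 206 pred [323.11133547 206.01426796] mid col [np.float64(324.0), np.float64(324.0)]
```

The net spring load is about 7.3–7.8 N (half-way is 8 N). There is no slip in the grip, and the ball is at home height. Handing in.

```bash
python3 -c "
from plant import robot
print(robot.close_job()); print(robot.read_state()['force'])"
```

```text
the job is handed in; nothing more can be done
None
the job is handed in; nothing more can be done
```

I swung the hold-down bar home in its fork first, then lifted the meter out of the grey holder. I turned it a quarter so its wide faces run along the board and set its pins over the pencilled cross. The job was handed in at about 22.6 s of the 54 s, with the meter still held and pressed; it gave no verdict.

Last checks:
- **Bar:** the ball sat at scene row 227.8, against 227.4 predicted for home. The bar was seen between both fork cheeks, and the push ended on a hard stop at about 17 N.
- **Pins:** the tool was at (0.539, 0.085) m, within about 1 mm of the measured cross, and its yaw was within about 1° of the cross lines.
- **Foot:** after allowing for the meter's weight, the spring load was about 7.3–7.8 N, or 5–6 mm in by force and 6 mm by height. Half-way is 6 mm.
- **Grip:** the opening was 31.5–32 mm and the wrist view showed no slip.

Disagreements and failures:
- **Finger contact:** while I pushed the bar, the contact point seemed to be 20–25 mm above the stated finger end. I never explained this. I pressed on until the stop and gripped the meter lower to allow for it.
- **Network errors:** the networks gave some wrong picks for the cross, the holder and the bar. In the last check, the meter's origin came out about 6 pixels off my prediction in the scene view. I relied on the calibrated geometry and the wrist view instead.
- **Other things on the bench:** I did not measure them again at the end, but nothing pointed to the arm having touched any of them.

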